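# Load the yellow-capped seed jar into the shaker's hold-down fork

## Robot

A 6-joint arm with a two-finger parallel gripper is mounted at the origin on the work surface. World frame = base frame: x ahead of the robot, y to its left, z up, the work surface at z = 0. Lengths are in m, angles in rad, forces in N, time in s.
With the tool pointing down it reaches from about 0.25 to 0.725 m from the base axis. Payload 4 kg.
Tool frame: the origin (TCP) lies between the finger pads; the fingertips stand 11 mm ahead of it and the grasp point (between the pads) lies 8 mm behind it (bot.tip_extent is the distance from the TCP to the fingertips, in m); z points along the fingers, y is the line along which they close (so a half turn about z gives the same grasp; the last joint's range is limited). The gripper opens to 85 mm and grips with 20 to 120 N. Pads are 22 mm wide; open, the fingers measure 114 mm over their backs; the gripper's body (76 mm by 85 mm) begins 54 mm behind the grasp point. The pads swing forward as they close: fully open they stand 13 mm farther back than shut.
Start: joints at [1.286, 0.241, 0.005, 1.335, 0, 1.571], TCP at [0.14, 0.48, 0.242] pointing down, gripper open.
Joint ranges: [-2.72, 2.72], [-1.05, 1.87], [-1.09, 1.28], [-1.99, 2.15], [-1.42, 1.44], [-3.14, 3.14]. Speed limits (rad/s): [2.79, 2.79, 3.14, 3.14, 3.14, 3.14].

## Interface

Orientations are given as a unit quaternion [x, y, z, w].
In Python, from workcell import bot gives the robot as it stands. The module is installed in compiled form; this text tells all that it offers.
- The arm moves only by the tool drive_tool, never from a script. Its argument "rows" is a list of rows, each an object of numbers: "dx", "dy", "dz": the shift along the tool's x, y, z in units of 50 mm (1.0 is 50 mm); "wx", "wy", "wz": the turn, a rotation vector about the tool's x, y, z in units of 5 degrees (1.0 is 5 degrees); "hand": the finger opening in mm, from 0 to 85.4. A call has 1 to 20 rows; each row is the pose to reach, as a shift and turn from the pose commanded when the call began, along the tool's axes at that moment; what a row does not reach only later rows make up. A row lasts 1/10 s, in which the tool goes at most 50 mm and 8.59 degrees, less where a joint would pass 70% of its speed; a pose out of reach is approached as far as the arm can. A call with a gripper value outside its range is refused whole. The fingers move at their own pace and stop on an object; the grip force is fixed at half the most. Time passes only in rows, so rows that repeat a pose let the fingers close. It gives the time, the measured TCP pose, the force, the opening and the grip force at its end, in the units of the state.
- bot.get_obs(): the state, without advancing time (a new reading comes with each control period).
- bot.camera(name): name is "scene" or "top"; returns the picture (420x560x3 uint8, red, green, blue); there is no depth.
- bot.get_calibration(name): a dict with "vfov" (degrees; the focal length in pixels is half the picture's height over the tangent of half this angle, whatever the lens; pixels are square), "cx", "cy" (the principal point, pixels), "k1" (the pictures are not rectified: a ray, as slopes to the right and down, at radius r is drawn at 1 + k1 r^2 times it, then the intrinsics apply), "origin" and "rotation" of the camera in the world. Camera axes: x right, y up, looking along -z (the intrinsics and any distortion apply to the point x, -y, -z); pixel columns grow to the right and rows downward; lengths in m; the calibration is good to about 2 mm. A picture is of the moment at which its call begins. get_calibration takes no time and is no camera call.
- bot.job_done(): hands the job in; it is judged then, once.
Trained networks look in the newest picture that a camera, given by its name, has taken for a name from the list of things; names that differ only in an ending like _2 or _b are one class to them, and where a whole thing is asked for, a point or a joint stands for the part that bears it (a point fixed in the world has none). Each returns a list of dicts, best first, with "score" (0 to 1); they miss things now and then, are a little off and sometimes report something else, mostly with a low value. They report only what shows in the picture. A call takes as long as a camera call. They do not tell look-alikes from the thing itself.
- bot.look_for(camera, thing): "extent" ([centre column, centre row, width, height] in pixels, round what is visible of it).
- bot.outline_of(camera, thing): "region" (420x560 bool, what is visible of it) and "extent" ([centre column, centre row, width, height] in pixels, round what is visible of it).
The state is a dict: "clock": time; "joint_pos": joint angles; "joint_vel": joint speeds; "tau": joint torques, N m; "eef_pos": TCP position; "tool_rot": TCP orientation; "ft_force": force on the tool from outside, world axes, zero at the start; "ft_torque": the same for the moment, N m; "grip_width": finger opening in m; "grasp_force": force on a finger pad.
Only numpy, scipy, OpenCV 4.12 (cv2) and the standard library are available. Lean on these libraries where they do the work, as an engineer would, in place of code of your own. Each camera call takes 0.05 s, during which the arm holds its last target. There are 200 camera calls.

## Task

Load the yellow-capped seed jar into the shaker: carry it to the open front of the blue hold-down fork, slide it in upright with its neck between the two prongs until it stands over the green seat mark at the closed end, and let go of it standing on the platform. Don't tip the jar over, and leave the black-capped and white-capped jars where they stand.

Things in the scene. Friction and masses are not known exactly. Their poses are not given: they have to be found in the camera images.
- jar_yellow: Amber jar with YELLOW cap, 250 to 490 g, loose, upright on the table, round about z. 136 mm tall: body 76 mm diameter up to 58 mm, shoulder to 70, neck 36 mm diameter from 70 to 108, cap 50 mm diameter from 108 to 136 mm (grasp it here, from above). Origin: centre of underside; z up.
- shaker: Fixed. Origin on the table under the seat centre (green disc); z up; x runs into the slot. Platform: x -70..120, y -88..88 mm, top at z 10. Blue fork plate: z 95..101, y -85..85, x -70..89, slot 60 wide, open front at x -70, closed end x 24; jar body goes under, neck in slot, cap above. Jar on platform: plate 15 mm above shoulder, 17 below cap. Nothing behind is higher than 101 mm.
- jar_black: Bystander: the same jar with a BLACK cap, loose on the table; origin at the centre of its underside. Leave it.
- jar_white: Bystander: the same jar with a WHITE cap, loose on the table; origin at the centre of its underside. Leave it.
Not all that is in view belongs to the job. What is shaped like the jar_yellow but purple is not meant.

How it is judged:
By the outcome, as a careful person would: the job done as asked, in the order asked, and still so for the second after the job is handed in, with the robot touching nothing.
It also fails if it takes over 48 s, if anything falls off the work surface, if the arm or the gripper's body presses on something with over 40 N, if the wrist force passes 120 N, or if a joint passes its speed limit or range.

## Working session

There is one attempt and no reset: what is moved stays moved. The work goes in short steps, Python scripts to look and compute and a tool call to move; the robot and the scene stay as the last step left them, time stands still between calls to the robot, and variables do not carry over. Pictures are saved under pics/ and viewed, at most 10 in all, crops included, and the job is handed in when it is done.

Besides the shell and the picture viewer there is one more tool, called by a JSON object that holds its "api" and its "payload". drive_tool: Moves the arm, as the interface text tells. Its arguments: {"type":"object","properties":{"rows":{"type":"array","items":{"type":"object","properties":{"dx":{"type":"number"},"dy":{"type":"number"},"dz":{"type":"number"},"wx":{"type":"number"},"wy":{"type":"number"},"wz":{"type":"number"},"hand":{"type":"number"}}}}},"required":["rows"]}

```bash
mkdir -p pics; cat > h.py <<'E'
import numpy as np, cv2
from workcell import bot
def ray(cam,u,v):
    c=bot.get_calibration(cam); f=210/np.tan(np.radians(c['vfov'])/2)
    d=np.array([(u-c['cx'])/f,(v-c['cy'])/f]); p=d.copy()
    for _ in range(30): p=d/(1+c['k1']*(p@p))
    return np.array(c['origin']), np.array(c['rotation'])@np.array([p[0],-p[1],-1])
def at(cam,u,v,z):
    o,d=ray(cam,u,v); return o+d*(z-o[2])/d[2]
def proj(cam,P):
    c=bot.get_calibration(cam); f=210/np.tan(np.radians(c['vfov'])/2)
    q=np.array(c['rotation']).T@(np.array(P)-np.array(c['origin'])); p=np.array([q[0],-q[1]])/-q[2]
    return p*(1+c['k1']*(p@p))*f+[c['cx'],c['cy']]
def save(cam,n):
    im=bot.camera(cam); cv2.imwrite(f'pics/{n}.png',im[:,:,::-1]); return im
E
python3 - <<'E'
from h import *
for c in('top','scene'):
    save(c,c+'1'); k=bot.get_calibration(c); print(c,k)
    for t in('jar_yellow','shaker','jar_black','jar_white'):
        print(t,[(np.round(d['extent'],1).tolist(),round(d['score'],2)) for d in bot.look_for(c,t)])
o=bot.get_obs();print(o['clock'],o['eef_pos'],o['tool_rot'],o['grip_width'])
E
```

```text
top {'vfov': 42.39677044583992, 'cx': 274.3059448051128, 'cy': 216.74414242506293, 'k1': -0.16007466137282914, 'origin': array([ 0.3802631 , -0.02647871,  1.13846067]), 'rotation': array([ 0.0450097 , -0.06346508, -0.69452987,  0.71524441])}
jar_yellow [([322.9, 172.5, 42.8, 38.6], 0.9), ([393.6, 193.8, 42.6, 41.8], 0.78)]
shaker [([180.7, 180.9, 111.4, 112.4], 0.75)]
jar_black [([361.7, 268.4, 43.0, 35.9], 0.59)]
jar_white [([294.1, 245.4, 37.1, 37.1], 0.72)]
scene {'vfov': 52.3309020899392, 'cx': 282.8185084423995, 'cy': 208.6480223611511, 'k1': 0.017363135085439366, 'origin': array([0.87551668, 0.08295857, 0.64564561]), 'rotation': array([0.14325725, 0.21033267, 0.80964712, 0.52887529])}
jar_yellow [([197.7, 222.5, 51.2, 76.7], 0.98), ([136.3, 169.9, 63.4, 77.8], 0.82)]
shaker [([393.2, 287.4, 147.4, 160.1], 0.66)]
jar_black [([215.3, 114.6, 51.8, 76.5], 0.58)]
jar_white [([272.5, 160.8, 46.8, 74.5], 0.75)]
0.5 [0.14047667 0.47982719 0.24227137] [ 1.41941019e-01  9.89875116e-01 -4.92595325e-05 -7.82491126e-07] 0.08546575862656677
```

View pics/top1.png

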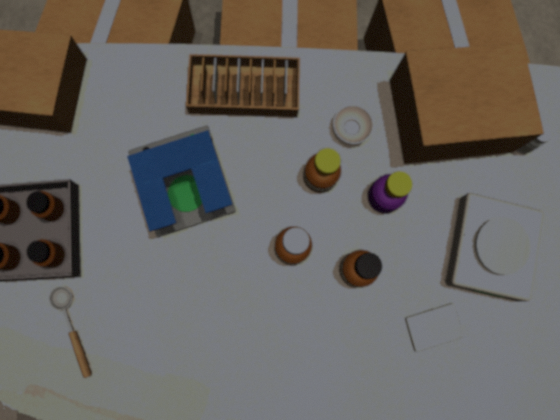

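View pics/scene1.png

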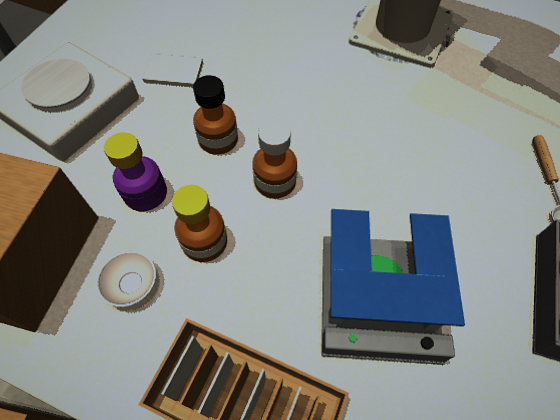

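The pictures show the target, an amber jar with a yellow cap, with its cap at about (327,161) in top and (191,203) in scene. The purple look-alike's cap is at (399,184) in top. The fork slot opens toward the bottom of the top picture, with the green mark at (185,194). Next I'll fit models to the colour masks from both cameras.

```bash
sed -i "s/^import numpy.*/&\nfrom scipy.spatial.transform import Rotation as R/; s/np.array(c\['rotation'\])/R.from_quat(c['rotation']).as_matrix()/" h.py
cat > fit.py <<'E'
from h import *
from scipy.optimize import minimize
S=4
def hullmask(cam,boxes):
    m=np.zeros((420,560),np.uint8)
    for b in boxes:
        p=np.array([proj(cam,q) for q in b],np.float32)
        cv2.fillConvexPoly(m,np.round(cv2.convexHull(p)*16).astype(np.int32),255,cv2.LINE_AA,4)
    return m/255.
def cyl(x,y,r,z0,z1):
    a=np.linspace(0,2*np.pi,32,False); return np.array([[x+r*np.cos(t),y+r*np.sin(t),z] for t in a for z in(z0,z1)])
def box(pose,x0,x1,y0,y1,z0,z1):
    x,y,w=pose;c,s=np.cos(w),np.sin(w)
    return np.array([[x+c*a-s*b,y+s*a+c*b,z] for a in(x0,x1) for b in(y0,y1) for z in(z0,z1)])
def fork(p): return [box(p,-.07,.089,.03,.085,.095,.101),box(p,-.07,.089,-.085,-.03,.095,.101),box(p,.024,.089,-.085,.085,.095,.101)]
def cap(p,z=0): return [cyl(p[0],p[1],.025,.108+z,.136+z)]
def hsv(im): return cv2.cvtColor(im,cv2.COLOR_RGB2HSV)
def colmask(im,lo,hi,roi=None):
    m=cv2.inRange(hsv(im),np.array(lo),np.array(hi))
    if roi:
        k=np.zeros_like(m);u,v,w,h=roi;k[int(v-h):int(v+h),int(u-w):int(u+w)]=1;m=m*k
    return m/255.
BL=((105,150,40),(125,255,255));YE=((24,120,70),(34,255,255))
def fit(model,masks,x0,step):
    g=lambda m:cv2.GaussianBlur(m,(0,0),1.2)
    mb={c:g(m) for c,m in masks.items()}
    cost=lambda p:sum(((g(hullmask(c,model(p)))-mb[c])**2).sum()/max(mb[c].sum(),1) for c in mb)
    x0=np.array(x0);sim=np.vstack([x0]+[x0+np.eye(len(x0))[i]*step[i] for i in range(len(x0))])
    r=minimize(cost,x0,method='Nelder-Mead',options=dict(initial_simplex=sim,xatol=1e-4,fatol=1e-5));return r.x,r.fun
E
python3 - <<'E'
from fit import *
im={c:cv2.imread(f'pics/{c}1.png')[:,:,::-1].copy() for c in('top','scene')}
roi={'top':(327,161,20,20),'scene':(191,203,27,30)}
g=at('top',185,194,.01);y=at('top',327,161,.13);print(g,y,at('scene',191,203,.12))
bm={c:colmask(im[c],*BL) for c in im};ym={c:colmask(im[c],*YE,roi[c]) for c in im}
for sel in(['top'],['scene'],['top','scene']):
    best=min((fit(fork,{c:bm[c] for c in sel},[g[0],g[1],w],[.02,.02,.2]) for w in(-.3,.0,.3)),key=lambda t:t[1])
    print(sel,'fork',best,'cap',fit(cap,{c:ym[c] for c in sel},y[:2],[.01,.01]))
for n,uv in dict(black=(368,265),white=(296,240),purple=(399,184)).items(): print(n,at('top',*uv,.136))
print('bowl',at('top',352,126,.03))
E
```

```text
[0.59824277 0.13730854 0.01      ] [ 0.64865399 -0.14934789  0.13      ] [ 0.64534843 -0.15404311  0.12      ]Traceback (most recent call last):
  File "<stdin>", line 7, in <module>
  File "<stdin>", line 7, in <genexpr>
  File "fit.py", line 29, in fit
    r=minimize(cost,x0,method='Nelder-Mead',options=dict(initial_simplex=sim,xatol=1e-4,fatol=1e-5));return r.x,r.fun
    res = _minimize_neldermead(fun, x0, args, callback, bounds=bounds,
                               **options)
    fxcc = func(xcc)
    fx = function(np.copy(x), *(wrapper_args + args))
  File "fit.py", line 27, in <lambda>
    cost=lambda p:sum(((g(hullmask(c,model(p)))-mb[c])**2).sum()/max(mb[c].sum(),1) for c in mb)
                  ~~~^^^^^^^^^^^^^^^^^^^^^^^^^^^^^^^^^^^^^^^^^^^^^^^^^^^^^^^^^^^^^^^^^^^^^^^^^^^
  File "fit.py", line 27, in <genexpr>
    cost=lambda p:sum(((g(hullmask(c,model(p)))-mb[c])**2).sum()/max(mb[c].sum(),1) for c in mb)
                          ~~~~~~~~^^^^^^^^^^^^
  File "fit.py", line 7, in hullmask
    p=np.array([proj(cam,q) for q in b],np.float32)
                ~~~~^^^^^^^
  File "h.py", line 12, in proj
    c=bot.get_calibration(cam); f=210/np.tan(np.radians(c['vfov'])/2)
ValueError: time passes only in moves, steps and waits
```

```bash
sed -i "s/^from workcell.*/&\nCAL={c:bot.get_calibration(c) for c in('top','scene')}/; s/c=bot.get_calibration(cam)/c=CAL[cam]/" h.py
cat > m1.py <<'E'
from fit import *
im={c:cv2.imread(f'pics/{c}1.png')[:,:,::-1].copy() for c in('top','scene')}
roi={'top':(327,161,20,20),'scene':(191,203,27,30)}
g=at('top',185,194,.01);y=at('top',327,161,.13)
bm={c:colmask(im[c],*BL) for c in im};ym={c:colmask(im[c],*YE,roi[c]) for c in im}
for sel in(['top'],['scene'],['top','scene']):
    best=min((fit(fork,{c:bm[c] for c in sel},[g[0],g[1],w],[.02,.02,.2]) for w in(-.2,.3)),key=lambda t:t[1])
    print(sel,'fork',best,'cap',fit(cap,{c:ym[c] for c in sel},y[:2],[.01,.01]))
for n,uv in dict(black=(368,265),white=(296,240),purple=(399,184)).items(): print(n,at('top',*uv,.136))
print('bowl',at('top',352,126,.03))
E
python3 m1.py; python3 -c "
from h import *
print(bot.get_obs()['clock'])"
```

```text
['top'] fork (array([0.60016511, 0.13485741, 0.34855817]), np.float64(0.06311606354417124)) cap (array([ 0.65079021, -0.15028488]), np.float64(0.17234848913805015))
['scene'] fork (array([0.59799745, 0.1327589 , 0.34838507]), np.float64(0.020144054899725584)) cap (array([ 0.6406923 , -0.15930031]), np.float64(0.33616727456902734))
['top', 'scene'] fork (array([0.59898532, 0.13344501, 0.34711322]), np.float64(0.08998698532146296)) cap (array([ 0.64808395, -0.15179265]), np.float64(0.5796980963295713))
black [ 0.45013217 -0.22819238  0.136     ]
white [ 0.49324139 -0.09224799  0.136     ]
purple [ 0.60707621 -0.28856907  0.136     ]
bowl [ 0.75526404 -0.21509953  0.03      ]
0.5
```

{"api": "drive_tool", "payload": {"rows": [{"dx": -0.8, "dy": -0.5}, {"dx": -1.6, "dy": -1.0}, {"dx": -2.4, "dy": -1.6}, {"dx": -3.2, "dy": -2.1}, {"dx": -4.0, "dy": -2.6}, {"dx": -4.8, "dy": -3.1}, {"dx": -5.6, "dy": -3.7}, {"dx": -6.4, "dy": -4.2}, {"dx": -7.2, "dy": -4.7}, {"dx": -7.8, "dy": -5.2}, {"dx": -7.8, "dy": -5.2}]}}

```text
invalid input at $.rows[0]: expected keys dx, dy, dz, wx, wy, wz, hand
```

```bash
python3 - <<'E'
from fit import *
im={c:cv2.imread(f'pics/{c}1.png')[:,:,::-1].copy() for c in('top','scene')}
roi={'top':(327,161,20,20),'scene':(191,203,27,30)}
for c,(u,v) in dict(top=(327,158),scene=(191,193)).items(): print(c,hsv(im[c])[v,u],hsv(im[c])[215,191])
ym={c:colmask(im[c],(22,120,50),(36,255,255),roi[c]) for c in im}
tile=[]
for c in im:
    x0,_=fit(cap,{c:ym[c]},[.648,-.152],[.01,.01]);print(c,fit(cap,{c:ym[c]},x0,[.005,.005]),ym[c].sum(),hullmask(c,cap(x0)).sum())
    xs=np.where(ym[c]);print([ (a.min(),a.max()) for a in xs])
    p=cv2.findContours((hullmask(c,cap(x0))>.5).astype(np.uint8),0,1)[0]
    u,v=roi[c][:2];k=cv2.drawContours(im[c].copy(),p,-1,(255,0,0),1)[v-30:v+30,u-30:u+30]
    q=np.repeat((ym[c][v-30:v+30,u-30:u+30,None]*255).astype(np.uint8),3,2)
    tile.append(cv2.resize(np.hstack([k,q]),None,fx=4,fy=4,interpolation=0))
cv2.imwrite('pics/cap.png',np.vstack(tile)[:,:,::-1])
o=bot.get_obs();print(o['clock'],o['eef_pos'],o['tool_rot'],o['joint_pos'],bot.tip_extent)
E
```

```text
top [ 31 166 123] [18 14 92]
scene [ 30 195 174] [ 23 205  76]
top (array([ 0.65053892, -0.15038495]), np.float64(0.12545803137384343)) 505.0 658.2156862745098
[(np.int64(149), np.int64(173)), (np.int64(314), np.int64(339))]
scene (array([ 0.64651683, -0.15328385]), np.float64(0.16094654044303774)) 978.0 1311.6274509803923
[(np.int64(185), np.int64(223)), (np.int64(172), np.int64(209))]
0.5 [0.14047667 0.47982719 0.24227137] [ 1.41941019e-01  9.89875116e-01 -4.92595325e-05 -7.82491126e-07] [ 1.28599745e+00  2.40625865e-01  4.94204161e-03  1.33521025e+00
 -1.24303469e-05  1.57084147e+00] 0.011
```

View pics/cap.png

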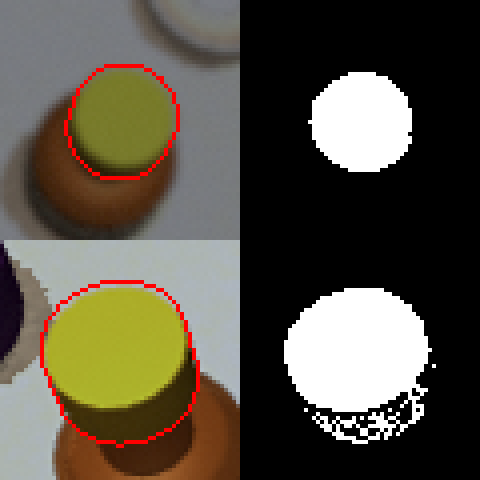

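The rows need every key. In the picture, the masks cover just the cap's top disc: top centre about (326.5,161), scene about (190,200), so I'll use the disc at z = 0.136.

{"api": "drive_tool", "payload": {"rows": [{"dx": -0.8, "dy": -0.5, "dz": 0, "wx": 0, "wy": 0, "wz": 0, "hand": 85}, {"dx": -1.6, "dy": -1.0, "dz": 0, "wx": 0, "wy": 0, "wz": 0, "hand": 85}, {"dx": -2.4, "dy": -1.6, "dz": 0, "wx": 0, "wy": 0, "wz": 0, "hand": 85}, {"dx": -3.2, "dy": -2.1, "dz": 0, "wx": 0, "wy": 0, "wz": 0, "hand": 85}, {"dx": -4.0, "dy": -2.6, "dz": 0, "wx": 0, "wy": 0, "wz": 0, "hand": 85}, {"dx": -4.8, "dy": -3.1, "dz": 0, "wx": 0, "wy": 0, "wz": 0, "hand": 85}, {"dx": -5.6, "dy": -3.7, "dz": 0, "wx": 0, "wy": 0, "wz": 0, "hand": 85}, {"dx": -6.4, "dy": -4.2, "dz": 0, "wx": 0, "wy": 0, "wz": 0, "hand": 85}, {"dx": -7.2, "dy": -4.7, "dz": 0, "wx": 0, "wy": 0, "wz": 0, "hand": 85}, {"dx": -7.8, "dy": -5.2, "dz": 0, "wx": 0, "wy": 0, "wz": 0, "hand": 85}, {"dx": -7.8, "dy": -5.2, "dz": 0, "wx": 0, "wy": 0, "wz": 0, "hand": 85}]}}

```text
clock: 1.6
eef_pos: [0.444, 0.1173, 0.2422]
tool_rot: [0.145, 0.989, -0.0, 0.001]
ft_force: [0.0, 1.1, -0.3]
grip_width: 0.085
grasp_force: 0.0
```

```bash
cat >> fit.py <<'E'
def rel(target):
    o=bot.get_obs();M=R.from_quat(o['tool_rot']).as_matrix()
    return np.round(M.T@(np.array(target)-o['eef_pos'])/.05,2)
E
python3 - <<'E'
from fit import *
im={c:cv2.imread(f'pics/{c}1.png')[:,:,::-1].copy() for c in('top','scene')}
roi={'top':(327,161,20,20),'scene':(191,203,27,30)}
disc=lambda p:[cyl(p[0],p[1],.025,.1355,.136)]
ym={'top':colmask(im['top'],(22,120,50),(36,255,255),roi['top']),'scene':colmask(im['scene'],(22,120,110),(36,255,255),roi['scene'])}
for c in im: print(c,fit(disc,{c:ym[c]},[.648,-.152],[.01,.01]))
o=bot.get_obs();print(o['clock'],o['eef_pos'],o['tool_rot'],o['joint_pos'])
print(rel([.648,-.152,.24]))
E
```

```text
top (array([ 0.64723171, -0.14886761]), np.float64(0.021112737219048598))
scene (array([ 0.64791728, -0.1519465 ]), np.float64(0.034360475797229))
1.6 [0.44403983 0.11725444 0.24222988] [ 1.45348886e-01  9.89380138e-01 -4.48120141e-04  6.65161561e-04] [ 0.25902831  0.15941482 -0.09723514  1.31327665 -0.00134782  0.55075901]
[-5.46 -3.98  0.06]
```

{"api": "drive_tool", "payload": {"rows": [{"dx": -0.6, "dy": -0.4, "dz": 0, "wx": 0, "wy": 0, "wz": 0, "hand": 85}, {"dx": -1.3, "dy": -0.9, "dz": 0, "wx": 0, "wy": 0, "wz": 0, "hand": 85}, {"dx": -2.1, "dy": -1.5, "dz": 0, "wx": 0, "wy": 0, "wz": 0, "hand": 85}, {"dx": -2.9, "dy": -2.1, "dz": 0, "wx": 0, "wy": 0, "wz": 0, "hand": 85}, {"dx": -3.7, "dy": -2.7, "dz": 0, "wx": 0, "wy": 0, "wz": 0, "hand": 85}, {"dx": -4.5, "dy": -3.3, "dz": 0, "wx": 0, "wy": 0, "wz": 0, "hand": 85}, {"dx": -5.2, "dy": -3.8, "dz": 0.3, "wx": 0, "wy": 0, "wz": 0, "hand": 85}, {"dx": -5.44, "dy": -3.96, "dz": 0.6, "wx": 0, "wy": 0, "wz": 0, "hand": 85}, {"dx": -5.44, "dy": -3.96, "dz": 0.9, "wx": 0, "wy": 0, "wz": 0, "hand": 85}, {"dx": -5.44, "dy": -3.96, "dz": 1.0, "wx": 0, "wy": 0, "wz": 0, "hand": 85}, {"dx": -5.44, "dy": -3.96, "dz": 1.0, "wx": 0, "wy": 0, "wz": 0, "hand": 85}]}}

```text
clock: 2.7
eef_pos: [0.6461, -0.1442, 0.191]
tool_rot: [0.141, 0.99, 0.0, -0.002]
ft_force: [-0.3, 0.2, -0.5]
grip_width: 0.0851
grasp_force: 0.0
```

```bash
python3 - <<'E'
from fit import *
print(rel([.6476,-.1505,.115])); save('scene','s2')
E
```

```text
[-0.07 -0.11  1.52]
```

View pics/s2.png

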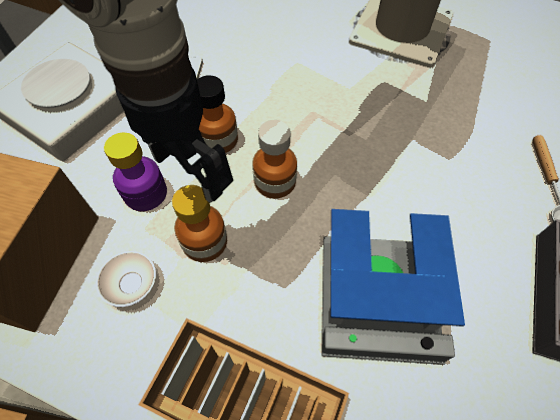

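The picture shows the open gripper above the yellow-capped jar (cap at 191,203), still settling. Purple, white and black jars are untouched. I'll hold briefly to see where it settles.

{"api": "drive_tool", "payload": {"rows": [{"dx": 0, "dy": 0, "dz": 0, "wx": 0, "wy": 0, "wz": 0, "hand": 85}, {"dx": 0, "dy": 0, "dz": 0, "wx": 0, "wy": 0, "wz": 0, "hand": 85}, {"dx": 0, "dy": 0, "dz": 0, "wx": 0, "wy": 0, "wz": 0, "hand": 85}]}}

```text
clock: 3.05
eef_pos: [0.6475, -0.1453, 0.1935]
tool_rot: [0.142, 0.99, -0.0, 0.001]
ft_force: [0.4, -0.3, 0.4]
grip_width: 0.0853
grasp_force: 0.0
```

```bash
python3 - <<'E'
from fit import *
print(rel([.6476,-.1505,.115]),bot.get_obs()['tool_rot'])
E
```

```text
[-0.03 -0.1   1.57] [ 1.41632341e-01  9.89918927e-01 -5.37205965e-05  8.92009966e-04]
```

{"api": "drive_tool", "payload": {"rows": [{"dx": -0.03, "dy": -0.1, "dz": 0.2, "wx": 0, "wy": 0, "wz": 0, "hand": 85}, {"dx": -0.03, "dy": -0.1, "dz": 0.5, "wx": 0, "wy": 0, "wz": 0, "hand": 85}, {"dx": -0.03, "dy": -0.1, "dz": 0.8, "wx": 0, "wy": 0, "wz": 0, "hand": 85}, {"dx": -0.03, "dy": -0.1, "dz": 1.1, "wx": 0, "wy": 0, "wz": 0, "hand": 85}, {"dx": -0.03, "dy": -0.1, "dz": 1.4, "wx": 0, "wy": 0, "wz": 0, "hand": 85}, {"dx": -0.03, "dy": -0.1, "dz": 1.57, "wx": 0, "wy": 0, "wz": 0, "hand": 85}, {"dx": -0.03, "dy": -0.1, "dz": 1.57, "wx": 0, "wy": 0, "wz": 0, "hand": 85}, {"dx": -0.03, "dy": -0.1, "dz": 1.57, "wx": 0, "wy": 0, "wz": 0, "hand": 85}]}}

```text
clock: 3.85
eef_pos: [0.6472, -0.1511, 0.1139]
tool_rot: [0.142, 0.99, -0.0, 0.0]
ft_force: [0.7, -1.0, 0.3]
grip_width: 0.0852
grasp_force: 0.0
```

```bash
python3 - <<'E'
from fit import *
print(rel([.6476,-.1505,.115])); im=save('scene','s3'); cv2.imwrite('pics/s3c.png',cv2.resize(im[120:290,90:300,::-1],None,fx=3,fy=3))
E
```

```text
[-0.    0.01 -0.02]
```

View pics/s3c.png

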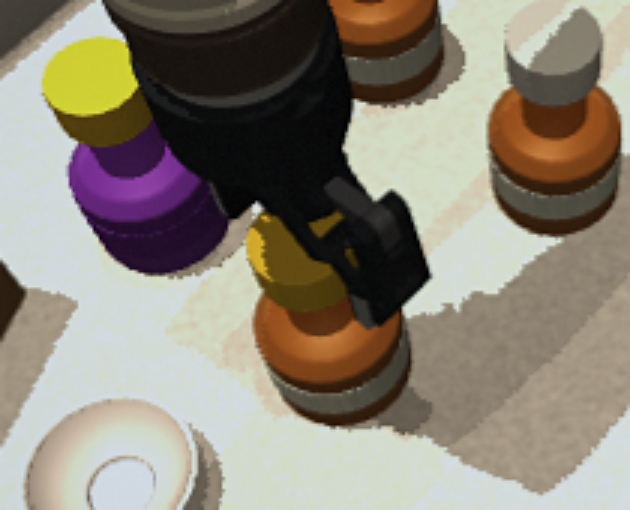

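The fingers straddle the yellow cap (crop about 300,260). Closing now.

{"api": "drive_tool", "payload": {"rows": [{"dx": 0, "dy": 0, "dz": 0, "wx": 0, "wy": 0, "wz": 0, "hand": 70}, {"dx": 0, "dy": 0, "dz": 0, "wx": 0, "wy": 0, "wz": 0, "hand": 60}, {"dx": 0, "dy": 0, "dz": 0, "wx": 0, "wy": 0, "wz": 0, "hand": 52}, {"dx": 0, "dy": 0, "dz": 0, "wx": 0, "wy": 0, "wz": 0, "hand": 40}, {"dx": 0, "dy": 0, "dz": 0, "wx": 0, "wy": 0, "wz": 0, "hand": 40}, {"dx": 0, "dy": 0, "dz": 0, "wx": 0, "wy": 0, "wz": 0, "hand": 40}, {"dx": 0, "dy": 0, "dz": 0, "wx": 0, "wy": 0, "wz": 0, "hand": 40}]}}

```text
clock: 4.6
eef_pos: [0.6477, -0.1513, 0.1147]
tool_rot: [0.142, 0.99, -0.0, 0.001]
ft_force: [-0.4, -1.0, 5.4]
grip_width: 0.0485
grasp_force: 62.6
```

{"api": "drive_tool", "payload": {"rows": [{"dx": 0, "dy": 0, "dz": -0.1, "wx": 0, "wy": 0, "wz": 0, "hand": 40}, {"dx": 0, "dy": 0, "dz": -0.3, "wx": 0, "wy": 0, "wz": 0, "hand": 40}, {"dx": 0, "dy": 0, "dz": -0.6, "wx": 0, "wy": 0, "wz": 0, "hand": 40}, {"dx": 0, "dy": 0, "dz": -0.9, "wx": 0, "wy": 0, "wz": 0, "hand": 40}, {"dx": 0, "dy": 0, "dz": -1.2, "wx": 0, "wy": 0, "wz": 0, "hand": 40}, {"dx": 0, "dy": 0, "dz": -1.5, "wx": 0, "wy": 0, "wz": 0, "hand": 40}, {"dx": 0, "dy": 0, "dz": -1.8, "wx": 0, "wy": 0, "wz": 0, "hand": 40}, {"dx": 0, "dy": 0, "dz": -2.1, "wx": 0, "wy": 0, "wz": 0, "hand": 40}, {"dx": 0, "dy": 0, "dz": -2.4, "wx": 0, "wy": 0, "wz": 0, "hand": 40}, {"dx": 0, "dy": 0, "dz": -2.7, "wx": 0, "wy": 0, "wz": 0, "hand": 40}, {"dx": 0, "dy": 0, "dz": -3.0, "wx": 0, "wy": 0, "wz": 0, "hand": 40}, {"dx": 0, "dy": 0, "dz": -3.1, "wx": 0, "wy": 0, "wz": 0, "hand": 40}, {"dx": 0, "dy": 0, "dz": -3.1, "wx": 0, "wy": 0, "wz": 0, "hand": 40}]}}

```text
clock: 5.9
eef_pos: [0.6474, -0.1508, 0.2693]
tool_rot: [0.142, 0.99, 0.0, 0.0]
ft_force: [0.5, -0.5, -4.2]
grip_width: 0.0483
grasp_force: 62.4
```

```bash
python3 - <<'E'
from fit import *
print(rel([.458,.082,.27])); o=bot.get_obs();print(o['ft_force'],o['joint_pos']); save('scene','s4')
E
```

```text
[ 4.94  3.41 -0.02]
[ 0.45639555 -0.46112587 -4.24024483] [-2.28937086e-01  5.86699049e-01  5.96128798e-01  1.57947483e+00
  1.27319335e-04  5.57155417e-02]
```

View pics/s4.png

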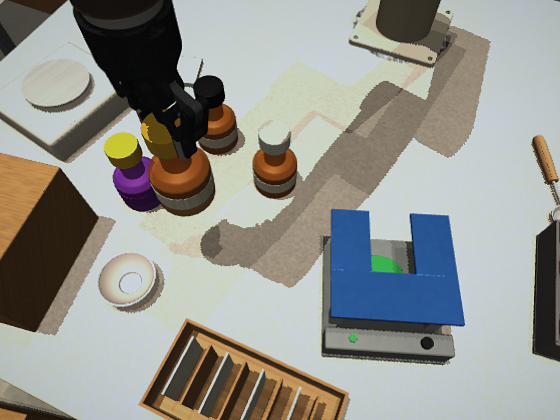

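The amber jar hangs upright in the grip (about 180,170), and the other jars still stand. I'll carry it over to the front of the slot.

{"api": "drive_tool", "payload": {"rows": [{"dx": 0.15, "dy": 0.1, "dz": 0, "wx": 0, "wy": 0, "wz": 0, "hand": 40}, {"dx": 0.45, "dy": 0.3, "dz": 0, "wx": 0, "wy": 0, "wz": 0, "hand": 40}, {"dx": 0.85, "dy": 0.6, "dz": 0, "wx": 0, "wy": 0, "wz": 0, "hand": 40}, {"dx": 1.3, "dy": 0.9, "dz": 0, "wx": 0, "wy": 0, "wz": 0, "hand": 40}, {"dx": 1.75, "dy": 1.2, "dz": 0, "wx": 0, "wy": 0, "wz": 0, "hand": 40}, {"dx": 2.2, "dy": 1.5, "dz": 0, "wx": 0, "wy": 0, "wz": 0, "hand": 40}, {"dx": 2.65, "dy": 1.8, "dz": 0, "wx": 0, "wy": 0, "wz": 0, "hand": 40}, {"dx": 3.1, "dy": 2.1, "dz": 0, "wx": 0, "wy": 0, "wz": 0, "hand": 40}, {"dx": 3.55, "dy": 2.4, "dz": 0, "wx": 0, "wy": 0, "wz": 0, "hand": 40}, {"dx": 4.0, "dy": 2.75, "dz": 0, "wx": 0, "wy": 0, "wz": 0, "hand": 40}, {"dx": 4.4, "dy": 3.05, "dz": 0, "wx": 0, "wy": 0, "wz": 0, "hand": 40}, {"dx": 4.7, "dy": 3.25, "dz": 0, "wx": 0, "wy": 0, "wz": 0, "hand": 40}, {"dx": 4.9, "dy": 3.38, "dz": 0, "wx": 0, "wy": 0, "wz": 0, "hand": 40}, {"dx": 4.94, "dy": 3.41, "dz": 0, "wx": 0, "wy": 0, "wz": 0, "hand": 40}, {"dx": 4.94, "dy": 3.41, "dz": 0, "wx": 0, "wy": 0, "wz": 0, "hand": 40}, {"dx": 4.94, "dy": 3.41, "dz": 0, "wx": 0, "wy": 0, "wz": 0, "hand": 40}]}}

```text
clock: 7.55
eef_pos: [0.4584, 0.0817, 0.2687]
tool_rot: [0.142, 0.99, -0.0, 0.0]
ft_force: [-0.1, -0.4, -3.2]
grip_width: 0.0487
grasp_force: 62.5
```

```bash
python3 - <<'E'
from fit import *
print(rel([.458,.082,.130])); print(bot.get_obs()['grip_width'])
E
```

```text
[0.01 0.   2.77]
0.04866725369570854
```

{"api": "drive_tool", "payload": {"rows": [{"dx": 0, "dy": 0, "dz": 0.15, "wx": 0, "wy": 0, "wz": 0, "hand": 40}, {"dx": 0, "dy": 0, "dz": 0.45, "wx": 0, "wy": 0, "wz": 0, "hand": 40}, {"dx": 0, "dy": 0, "dz": 0.8, "wx": 0, "wy": 0, "wz": 0, "hand": 40}, {"dx": 0, "dy": 0, "dz": 1.2, "wx": 0, "wy": 0, "wz": 0, "hand": 40}, {"dx": 0, "dy": 0, "dz": 1.6, "wx": 0, "wy": 0, "wz": 0, "hand": 40}, {"dx": 0, "dy": 0, "dz": 2.0, "wx": 0, "wy": 0, "wz": 0, "hand": 40}, {"dx": 0, "dy": 0, "dz": 2.35, "wx": 0, "wy": 0, "wz": 0, "hand": 40}, {"dx": 0, "dy": 0, "dz": 2.6, "wx": 0, "wy": 0, "wz": 0, "hand": 40}, {"dx": 0, "dy": 0, "dz": 2.75, "wx": 0, "wy": 0, "wz": 0, "hand": 40}, {"dx": 0, "dy": 0, "dz": 2.77, "wx": 0, "wy": 0, "wz": 0, "hand": 40}, {"dx": 0, "dy": 0, "dz": 2.77, "wx": 0, "wy": 0, "wz": 0, "hand": 40}]}}

```text
clock: 8.65
eef_pos: [0.4583, 0.0819, 0.1303]
tool_rot: [0.142, 0.99, -0.0, 0.0]
ft_force: [0.7, -0.2, -3.6]
grip_width: 0.0484
grasp_force: 62.6
```

```bash
python3 - <<'E'
from fit import *
w=.348
for d in(-.15,-.07,0): print(d,rel([.599+d*np.cos(w),.1335+d*np.sin(w),.130]))
im=save('scene','s5'); save('top','t5')
E
```

```text
-0.15 [0.01 0.01 0.01]
-0.07 [-1.28  0.95  0.01]
0 [-2.41  1.78  0.01]
```

View pics/s5.png

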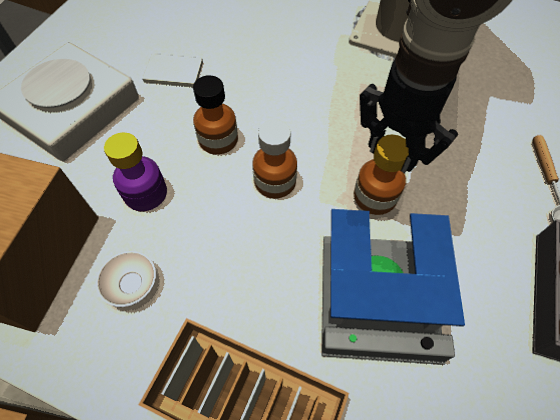

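The jar is upright in front of the slot (cap at about 392,152), in line with the gap at 390,240. I'll slide it in half-way and check the force.

{"api": "drive_tool", "payload": {"rows": [{"dx": -0.1, "dy": 0.07, "dz": 0, "wx": 0, "wy": 0, "wz": 0, "hand": 40}, {"dx": -0.25, "dy": 0.18, "dz": 0, "wx": 0, "wy": 0, "wz": 0, "hand": 40}, {"dx": -0.4, "dy": 0.3, "dz": 0, "wx": 0, "wy": 0, "wz": 0, "hand": 40}, {"dx": -0.55, "dy": 0.41, "dz": 0, "wx": 0, "wy": 0, "wz": 0, "hand": 40}, {"dx": -0.7, "dy": 0.52, "dz": 0, "wx": 0, "wy": 0, "wz": 0, "hand": 40}, {"dx": -0.85, "dy": 0.63, "dz": 0, "wx": 0, "wy": 0, "wz": 0, "hand": 40}, {"dx": -1.0, "dy": 0.74, "dz": 0, "wx": 0, "wy": 0, "wz": 0, "hand": 40}, {"dx": -1.15, "dy": 0.85, "dz": 0, "wx": 0, "wy": 0, "wz": 0, "hand": 40}, {"dx": -1.28, "dy": 0.95, "dz": 0, "wx": 0, "wy": 0, "wz": 0, "hand": 40}, {"dx": -1.28, "dy": 0.95, "dz": 0, "wx": 0, "wy": 0, "wz": 0, "hand": 40}]}}

```text
clock: 9.75
eef_pos: [0.5341, 0.1102, 0.1303]
tool_rot: [0.142, 0.99, 0.0, 0.001]
ft_force: [0.1, -0.1, -3.8]
grip_width: 0.0483
grasp_force: 62.6
```

```bash
python3 - <<'E'
from fit import *
print(rel([.599,.1335,.130])); im=save('scene','s6'); cv2.imwrite('pics/s6c.png',cv2.resize(im[110:370,290:500,::-1],None,fx=2.3,fy=2.3))
E
```

```text
[-1.11  0.81  0.01]
```

View pics/s6c.png

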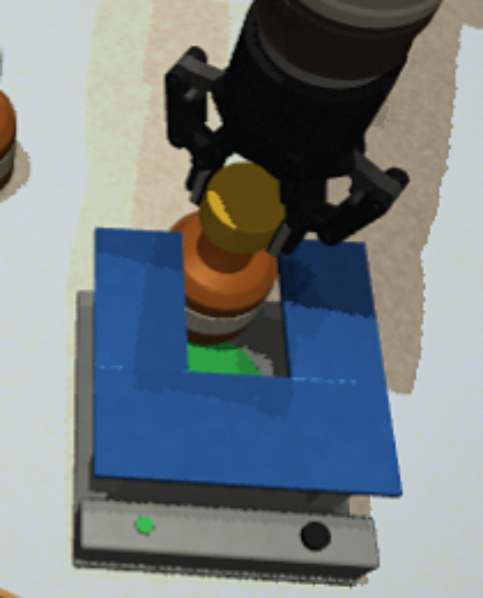

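No contact: the body is going under the plate and the neck (crop about 228,255) is between the prongs. On to the seat, then lower.

{"api": "drive_tool", "payload": {"rows": [{"dx": -0.1, "dy": 0.07, "dz": 0, "wx": 0, "wy": 0, "wz": 0, "hand": 40}, {"dx": -0.25, "dy": 0.18, "dz": 0, "wx": 0, "wy": 0, "wz": 0, "hand": 40}, {"dx": -0.4, "dy": 0.3, "dz": 0, "wx": 0, "wy": 0, "wz": 0, "hand": 40}, {"dx": -0.55, "dy": 0.41, "dz": 0, "wx": 0, "wy": 0, "wz": 0, "hand": 40}, {"dx": -0.7, "dy": 0.52, "dz": 0, "wx": 0, "wy": 0, "wz": 0, "hand": 40}, {"dx": -0.85, "dy": 0.63, "dz": 0, "wx": 0, "wy": 0, "wz": 0, "hand": 40}, {"dx": -1.0, "dy": 0.73, "dz": 0, "wx": 0, "wy": 0, "wz": 0, "hand": 40}, {"dx": -1.1, "dy": 0.81, "dz": 0, "wx": 0, "wy": 0, "wz": 0, "hand": 40}, {"dx": -1.11, "dy": 0.81, "dz": 0, "wx": 0, "wy": 0, "wz": 0, "hand": 40}, {"dx": -1.11, "dy": 0.81, "dz": 0.03, "wx": 0, "wy": 0, "wz": 0, "hand": 40}, {"dx": -1.11, "dy": 0.81, "dz": 0.06, "wx": 0, "wy": 0, "wz": 0, "hand": 40}, {"dx": -1.11, "dy": 0.81, "dz": 0.08, "wx": 0, "wy": 0, "wz": 0, "hand": 40}, {"dx": -1.11, "dy": 0.81, "dz": 0.08, "wx": 0, "wy": 0, "wz": 0, "hand": 40}]}}

```text
clock: 11.1
eef_pos: [0.597, 0.1328, 0.1261]
tool_rot: [0.142, 0.99, -0.0, -0.0]
ft_force: [1.4, 0.1, -4.0]
grip_width: 0.0484
grasp_force: 62.7
```

```bash
python3 - <<'E'
from fit import *
print(rel([.599,.1335,.1245])); im=save('scene','s7'); cv2.imwrite('pics/s7c.png',cv2.resize(im[110:370,290:500,::-1],None,fx=2.3,fy=2.3))
E
```

```text
[-0.04  0.02  0.03]
```

View pics/s7c.png

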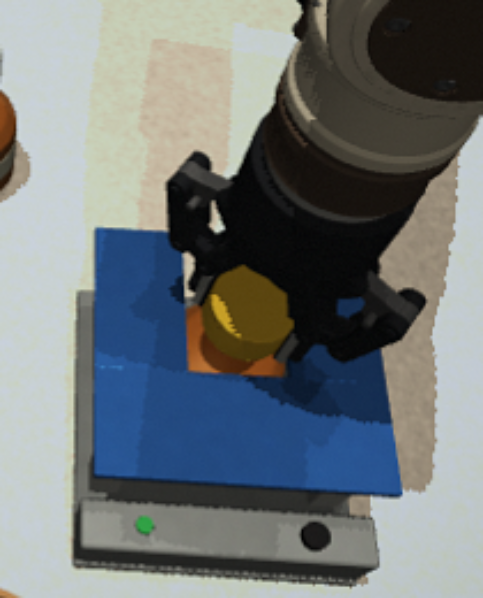

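The jar is at the closed end, neck in the slot, no contact. I'll lower the last 2 mm gently.

{"api": "drive_tool", "payload": {"rows": [{"dx": -0.03, "dy": 0.02, "dz": 0.01, "wx": 0, "wy": 0, "wz": 0, "hand": 40}, {"dx": -0.03, "dy": 0.02, "dz": 0.02, "wx": 0, "wy": 0, "wz": 0, "hand": 40}, {"dx": -0.03, "dy": 0.02, "dz": 0.03, "wx": 0, "wy": 0, "wz": 0, "hand": 40}, {"dx": -0.03, "dy": 0.02, "dz": 0.03, "wx": 0, "wy": 0, "wz": 0, "hand": 40}, {"dx": -0.03, "dy": 0.02, "dz": 0.03, "wx": 0, "wy": 0, "wz": 0, "hand": 40}]}}

```text
clock: 11.65
eef_pos: [0.5991, 0.1335, 0.1248]
tool_rot: [0.142, 0.99, -0.0, -0.0]
ft_force: [0.6, -0.2, -3.2]
grip_width: 0.0484
grasp_force: 62.7
```

{"api": "drive_tool", "payload": {"rows": [{"dx": 0, "dy": 0, "dz": 0.01, "wx": 0, "wy": 0, "wz": 0, "hand": 40}, {"dx": 0, "dy": 0, "dz": 0.02, "wx": 0, "wy": 0, "wz": 0, "hand": 40}, {"dx": 0, "dy": 0, "dz": 0.02, "wx": 0, "wy": 0, "wz": 0, "hand": 40}, {"dx": 0, "dy": 0, "dz": 0.02, "wx": 0, "wy": 0, "wz": 0, "hand": 40}]}}

```text
clock: 12.05
eef_pos: [0.5994, 0.1335, 0.1247]
tool_rot: [0.142, 0.99, 0.0, 0.001]
ft_force: [-2.5, -1.5, 5.3]
grip_width: 0.0485
grasp_force: 63.0
```

The force changed sign, so the jar stands on the platform. Release and retreat straight up.

{"api": "drive_tool", "payload": {"rows": [{"dx": 0, "dy": 0, "dz": 0, "wx": 0, "wy": 0, "wz": 0, "hand": 52}, {"dx": 0, "dy": 0, "dz": 0, "wx": 0, "wy": 0, "wz": 0, "hand": 60}, {"dx": 0, "dy": 0, "dz": 0, "wx": 0, "wy": 0, "wz": 0, "hand": 72}, {"dx": 0, "dy": 0, "dz": 0, "wx": 0, "wy": 0, "wz": 0, "hand": 85}, {"dx": 0, "dy": 0, "dz": 0, "wx": 0, "wy": 0, "wz": 0, "hand": 85}, {"dx": 0, "dy": 0, "dz": 0, "wx": 0, "wy": 0, "wz": 0, "hand": 85}, {"dx": 0, "dy": 0, "dz": 0, "wx": 0, "wy": 0, "wz": 0, "hand": 85}]}}

```text
clock: 12.75
eef_pos: [0.5992, 0.1335, 0.1238]
tool_rot: [0.142, 0.99, 0.0, -0.0]
ft_force: [-0.5, 1.0, 0.0]
grip_width: 0.0847
grasp_force: 0.0
```

{"api": "drive_tool", "payload": {"rows": [{"dx": 0, "dy": 0, "dz": -0.2, "wx": 0, "wy": 0, "wz": 0, "hand": 85}, {"dx": 0, "dy": 0, "dz": -0.5, "wx": 0, "wy": 0, "wz": 0, "hand": 85}, {"dx": 0, "dy": 0, "dz": -0.9, "wx": 0, "wy": 0, "wz": 0, "hand": 85}, {"dx": 0, "dy": 0, "dz": -1.4, "wx": 0, "wy": 0, "wz": 0, "hand": 85}, {"dx": 0, "dy": 0, "dz": -1.9, "wx": 0, "wy": 0, "wz": 0, "hand": 85}, {"dx": 0, "dy": 0, "dz": -2.4, "wx": 0, "wy": 0, "wz": 0, "hand": 85}, {"dx": 0.5, "dy": 0, "dz": -2.6, "wx": 0, "wy": 0, "wz": 0, "hand": 85}, {"dx": 1.2, "dy": 0, "dz": -2.6, "wx": 0, "wy": 0, "wz": 0, "hand": 85}, {"dx": 2.0, "dy": 0, "dz": -2.6, "wx": 0, "wy": 0, "wz": 0, "hand": 85}, {"dx": 2.8, "dy": 0, "dz": -2.6, "wx": 0, "wy": 0, "wz": 0, "hand": 85}, {"dx": 3.6, "dy": 0, "dz": -2.6, "wx": 0, "wy": 0, "wz": 0, "hand": 85}, {"dx": 4.0, "dy": 0, "dz": -2.6, "wx": 0, "wy": 0, "wz": 0, "hand": 85}, {"dx": 4.0, "dy": 0, "dz": -2.6, "wx": 0, "wy": 0, "wz": 0, "hand": 85}]}}

```text
clock: 14.05
eef_pos: [0.4051, 0.1902, 0.2552]
tool_rot: [0.141, 0.99, 0.0, 0.0]
ft_force: [0.9, -0.7, 0.3]
grip_width: 0.0852
grasp_force: 0.0
```

```bash
python3 - <<'E'
from fit import *
s=save('scene','s8'); t=save('top','t8')
cv2.imwrite('pics/f.png',np.vstack([s[90:390,90:490],t[60:300,90:490]])[:,:,::-1])
disc=lambda p:[cyl(p[0],p[1],.025,.1455,.146)]
for c,im,lo in(('scene',s,(22,120,90)),('top',t,(22,120,50))):
    u,v=proj(c,[.599,.1335,.146]); m=colmask(im,lo,(36,255,255),(u,v,30,30)); print(c,m.sum(),fit(disc,{c:m},[.599,.1335],[.01,.01]))
E
```

```text
scene 1034.0 (array([0.60050717, 0.13224455]), np.float64(0.028925075980588983))
top 552.0 (array([0.59954188, 0.13323997]), np.float64(0.009831974416306245))
```

View pics/f.png

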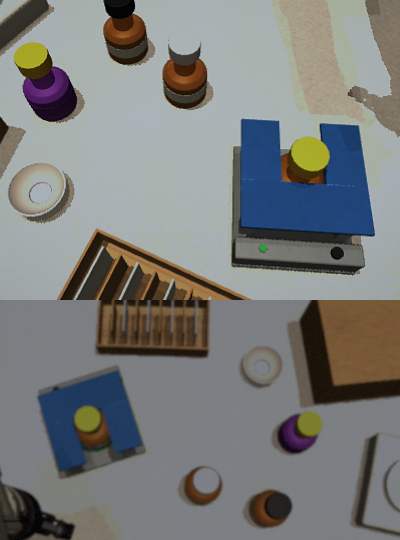

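The jar stands upright in the fork within about 2 mm of the fitted seat. The robot is clear and the other jars haven't moved.

```bash
python3 -c "
from workcell import bot
print(bot.job_done())"
```

```text
the job is handed in; nothing more can be done
None
```

The yellow-capped jar stands upright over the seat mark in the shaker fork, released within about 2 mm of the fitted seat. The black and white jars were left where they stood, and the job was handed in at about 14 s on the clock.

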